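# Tag the soldered pallet and lift it level for a look underneath

### The job

The boards in the brown solder pallet are done: take the green tag off the tag stand, hang it over the pallet's carry bar nearer one end so that the middle stays free, and let go of it while the pallet is still sitting in its loading station. Then take the carry bar by its middle and lift the pallet straight up, level all the way, at least 10 cm above where it sat, and finish still holding it there steady and level, so that the solder joints can be looked over from below. Leave the red tag and the other things on the bench alone, and keep the boards lying in their nests.

Things in the scene. Friction and masses are not known exactly. Their poses are not given: they have to be found in the camera images.
- pallet: Loose brown bakelite pallet 190 (x) x 230 (y) x 14 mm with 2 x 2 pockets for loose boards, bridged along y by an aluminium carry bar on two end posts. About 0.6 kg loaded (+-20 %), balanced about the bar's middle. Origin: centre of the underside, z up. Nothing but the bar and its posts rises over 26 mm. Sits by its weight in the station, underside 32 mm above the bench, 2 mm side play.
- bar_mid (a point): Middle of the pallet's carry bar (mid-length, centre of its section), 77 mm above the pallet's origin. The bar runs along the pallet's y: 218 mm long, 12 mm wide (x), 14 mm high (70 to 84 mm above the pallet's origin); the inner faces of its end posts are 101 mm either side of this point. Axes as the pallet's.
- station: Fixed loading station: aluminium plate 216 x 260 mm, two steel rails 32 mm high that carry the pallet, dark steel corner locators outside the pallet's edges, up to 42 mm above the bench. Origin: centre of its underside, on the bench; axes parallel to the seated pallet's.
- stand: Fixed tag stand: dark steel foot 90 x 220 mm, two posts and a level bar along its y, 12 mm square, 220 mm long, top 120 mm above the bench. The green and the red tag hang on it, about 52 mm either side of its middle; which is on which side changes. Origin: centre of its underside.
- green_tag: Green tag: loose rigid saddle (upside-down U), 35 g, 44 mm wide along its y (along the bar). Origin: middle of the crown's underside, which rests on the bar top; z up. Crown 3 mm thick. Legs 17 mm apart inside, 23 mm over the outside, parallel down to 32 mm below the origin, then splayed to 33 mm over the outside at the foot, 51 mm below. Can be pinched across the legs from above (along x).
- red_tag: The red tag, the same shape as the green one, hanging on the same stand. Leave it there.
- board1: Loose pale circuit board 53 x 76 x 2.5 mm, black parts on it to 17 mm high, 30 g, lying in the pallet's pocket at +x +y. Origin: centre of its underside, 6 mm above the pallet's origin when it lies in its pocket.
- board2: Same board, in the pocket at +x -y.
- board3: Same board, in the pocket at -x +y.
- board4: Same board, in the pocket at -x -y.
- spool: Bystander: standing solder wire spool, black flanges 60 mm diameter with silvery wire between, 48 mm high. Origin: centre of its underside.
- flux: Bystander: small white closed bottle with red cap, 42 mm diameter, 95 mm high. Origin: centre of its underside.
- wool_pot: Bystander: dark steel tip-cleaning pot with a brass-coloured filling, 68 mm diameter, 48 mm high. Origin: centre of its underside.
Mind the look-alikes: they are no part of the job. Several things have the shape of the green_tag; the one meant has the colours described above. What is shaped like the board2 but pink is not meant.

How it is judged:
By the outcome, as a careful person would: the job done as asked, in the order asked, and still so for the second after the job is handed in, while the arm keeps its last pose, push and grip.
It also fails if it takes over 54 s, if anything falls off the work surface, if the arm or the gripper's body presses on something with over 40 N, if the wrist force passes 120 N, or if a joint passes its speed limit or range.

### The arm

A 7-joint arm with a two-finger parallel gripper is mounted at the origin on the work surface. World frame = base frame: x ahead of the robot, y to its left, z up, the work surface at z = 0. Lengths are in m, angles in degrees, forces in N, time in s.
With the tool pointing down it reaches from about 0.4 to 0.85 m from the base axis. Payload 10.4 kg.
Tool frame: the origin (TCP) lies midway between the tips of the shut fingers; the grasp point (between the pads) lies 19 mm behind it (ctrl.pinch_z is the distance from the TCP to the grasp point, in m); z points along the fingers, x is the direction in which the jaws open and shut, and the axes are right-handed (so a half turn about z gives the same grasp; the last joint's range is limited). The gripper opens to 85 mm and grips with 20 to 120 N. Pads are 22 mm wide; open, the fingers measure 114 mm over their backs; the gripper's body (76 mm by 85 mm) begins 54 mm behind the grasp point. The pads swing forward as they close: fully open they stand 13 mm farther back than shut.
Start: joints at [-77.67, 19.034, -3.707, 83.658, 1.238, 77.344, -5.071], TCP at [0.147, 0.607, 0.231] pointing down, gripper open.
Joint ranges: [-148.97, 148.97], [-28.65, 121.19], [-84.17, 76.75], [9.2, 138.47], [-72.65, 252.65], [3.7, 117.97], [-149.18, 149.18]. Speed limits (degrees/s): [127.2, 127.2, 159.86, 159.86, 180, 180, 180].

### API

Orientations are given as a 3x3 rotation matrix whose columns are the frame's x, y, z axes.
In Python, from rig import ctrl gives the robot as it stands.
- The arm moves only by the shell command python3 -m pendant 'ROWS' [OPENING] [FORCE]. ROWS is JSON, a list of rows, each a list of 4 numbers: the shift along the tool's x, y, z in cm, then the turn about the tool's z in degrees. A call has 1 to 12 rows; each row shifts and turns the pose as measured when the row begins, along the tool's axes as they then stand; what a row does not reach is not made up. A row lasts 1/10 s, in which the tool goes at most 50 mm and 8.59 degrees, less where a joint would pass 70% of its speed; a pose out of reach is approached as far as the arm can. A call is refused whole if a number of a shift passes 5 or a number of a turn 8.59, either way. A call with a gripper value outside its range is refused whole. OPENING is the opening, from -1 (shut) to 1 (fully open), set as the call begins (- or left out, the last holds). The fingers move at their own pace and stop on an object; FORCE is the grip in N (left out, the last holds). Time passes only in rows, so rows that do not move let the fingers close. It gives the time, the measured TCP pose, the force and the opening at its end, in the units of the state.
- ctrl.get_obs(): the state, without advancing time (a new reading comes with each control period).
- ctrl.get_image(name): name is "scene" or "top" or "wrist"; returns a dict with "pixels" (384x512x3 uint8, red, green, blue), "fx", "fy", "cx", "cy" (pixels), "xyz" and "orientation" of the camera in the world; the wrist camera has in their place "hand_eye" (4x4, takes a point from camera to tool coordinates, whose origin is the TCP and whose axes are the tool frame's). Camera axes: x right, y up, looking along -z (the intrinsics and any distortion apply to the point x, -y, -z); pixel columns grow to the right and rows downward; lengths in m; the calibration is good to about 2 mm. The wrist camera is an equidistant fisheye: a pixel r from the principal point sees the ray r / f radians off the axis. A picture is of the moment at which its call begins: read the wrist's pose just before it. There is no depth.
- ctrl.hand_in(): hands the job in, once; it reports no verdict.
Trained networks look in the newest picture that a camera, given by its name, has taken for a name from the list of things; names that differ only in an ending like _2 or _b are one class to them, and where a whole thing is asked for, a point or a joint stands for the part that bears it (a point fixed in the world has none). Each returns a list of dicts, best first, with "score" (0 to 1); they miss things now and then, are a little off and sometimes report something else, mostly with a low value. They report only what shows in the picture. A call takes as long as a camera call. They do not tell look-alikes from the thing itself.
- ctrl.silhouettes(camera, thing): "region" (384x512 bool, what is visible of it) and "box" ([centre column, centre row, width, height] in pixels, round what is visible of it).
- ctrl.place_of(camera, thing): "position" ([column, row] in pixels: a listed point, or the origin of a listed thing).
The state is a dict: "time_s": time; "q": joint angles; "qd": joint speeds; "tau": joint torques, N m; "eef_pos": TCP position; "ee_rot": TCP orientation; "ft_force": force on the tool from outside, world axes, zero at the start; "torque": the same for the moment, N m; "finger_gap": opening from 0.0 (shut) to 1.0 (fully open).
Only numpy, scipy, OpenCV 4.12 (cv2) and the standard library are available. Lean on these libraries where they do the work, as an engineer would, in place of code of your own. Each camera call takes 0.05 s, during which the arm holds its last target.

## Working session

There is one attempt and no reset: what is moved stays moved. The work goes in short steps, Python scripts to look and compute and a shell command to move; the robot and the scene stay as the last step left them, time stands still between calls to the robot, and variables do not carry over. Pictures are saved under pics/ and viewed, and the job is handed in when it is done.

```bash
ls; mkdir -p pics; python3 - <<'E'
from rig import ctrl
import cv2
o=ctrl.get_obs(); print(o)
for n in ("scene","top"):
    im=ctrl.get_image(n); cv2.imwrite(f"pics/{n}0.png",im["pixels"][:,:,::-1])
    print(n,{k:im[k] for k in im if k!="pixels"})
    for t in ("pallet","bar_mid","station","stand","green_tag","red_tag"):
        print(t,[(round(d["score"],2),d["position"]) for d in ctrl.place_of(n,t)][:4])
print(ctrl.pinch_z)
E
```

```text
pics
{'time_s': 0.0, 'q': array([-77.66959748,  19.07174125,  -3.70620283,  83.70718049,
         1.23839829,  77.3437857 ,  -5.06953872]), 'qd': array([-0.01184541,  0.06588838, -0.04365733, -0.02660156, -0.04536522,
        0.08692194,  0.08107278]), 'tau': array([ 4.57377373e-04, -6.25437999e+01,  4.96324373e-02, -3.91612887e+01,
        1.62603561e-02,  9.81750054e-03, -2.48290945e-05]), 'eef_pos': array([0.14715981, 0.60702956, 0.23050866]), 'ee_rot': array([[ 2.35541031e-01,  9.71864372e-01, -2.55419225e-04],
       [ 9.71863334e-01, -2.35541153e-01, -1.42304770e-03],
       [-1.44317109e-03,  8.69535411e-05, -9.99998955e-01]]), 'ft_force': array([ 0.57183866, -0.6573263 , -0.82738443]), 'torque': array([ 0.01451736,  0.02666931, -0.00171922]), 'finger_gap': 1.0003215156949479}
scene {'fx': 402.8180830460215, 'fy': 402.8180830460215, 'cx': 256.5580449741446, 'cy': 190.6361766506497, 'xyz': array([1.22733098, 0.65898271, 0.77212649]), 'orientation': array([[-0.70713104, -0.42476837,  0.56527651],
       [ 0.70685554, -0.40440602,  0.58035422],
       [-0.01791489,  0.80995531,  
[... 159 characters left out ...]
95, [400.4, 232.2]), (0.69, [372.3, 234.3]), (0.66, [330.2, 269.7]), (0.66, [203.6, 247.0])]
red_tag [(0.57, [344.5, 210.3])]
top {'fx': 364.81371521140164, 'fy': 364.81371521140164, 'cx': 249.89272337749355, 'cy': 197.3569221798293, 'xyz': array([0.41359056, 0.00279194, 1.01606786]), 'orientation': array([[-0.1558947 ,  0.96634945, -0.20461079],
       [-0.9877668 , -0.15328548,  0.02864106],
       [-0.00368659,  0.20657273,  0.9784243 ]])}
pallet [(0.61, [303.0, 205.3])]
bar_mid [(0.78, [307.5, 199.5])]
station []
stand [(0.63, [141.5, 248.4])]
green_tag [(0.77, [114.7, 301.9]), (0.66, [108.2, 247.2]), (0.59, [127.6, 210.1])]
red_tag [(0.61, [145.1, 247.4]), (0.26, [318.0, 185.8])]
0.0187
```

View pics/scene0.png

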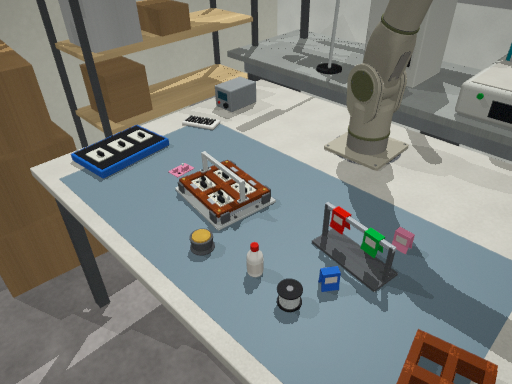

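View pics/top0.png

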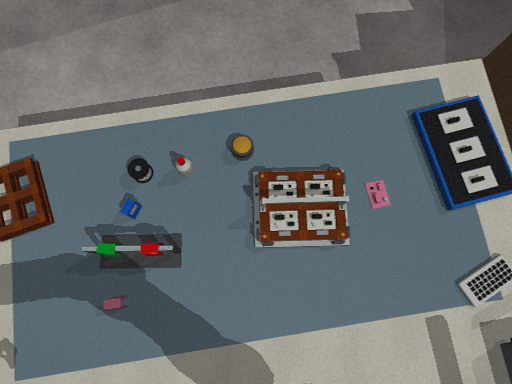

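Green tag candidates (scene pixels): the green one on the stand (372,240), the red one on the stand (341,220), a pink one on the bench (403,240), and a blue one on the bench (330,279). The green one on the stand fits the description. I'll confirm it in a crop.

```bash
cat > h.py <<'E'
import numpy as np, cv2
from rig import ctrl
def ray(im,u,v):
    d=np.array([(u-im["cx"])/im["fx"],-(v-im["cy"])/im["fy"],-1.0]); d=np.asarray(im["orientation"])@d
    return np.asarray(im["xyz"]),d/np.linalg.norm(d)
def onz(im,u,v,z):
    c,d=ray(im,u,v); return c+d*(z-c[2])/d[2]
def proj(im,p):
    q=np.asarray(im["orientation"]).T@(np.asarray(p)-im["xyz"]); return im["cx"]+im["fx"]*q[0]/-q[2], im["cy"]-im["fy"]*q[1]/-q[2]
def tri(a,b):
    A=np.zeros((3,3));y=np.zeros(3)
    for c,d in (a,b):
        P=np.eye(3)-np.outer(d,d);A+=P;y+=P@c
    return np.linalg.solve(A,y)
E
python3 - <<'E'
from h import *
S=ctrl.get_image("scene");T=ctrl.get_image("top")
a=cv2.resize(S["pixels"][190:300,290:430,::-1],None,fx=5,fy=5,interpolation=2)
cv2.imwrite("pics/cs.png",a)
b=cv2.resize(T["pixels"][225:275,70:190,::-1],None,fx=6,fy=6,interpolation=2)
c=cv2.resize(T["pixels"][155:255,240:360,::-1],None,fx=6,fy=6,interpolation=2)
cv2.imwrite("pics/ct.png",b);cv2.imwrite("pics/cp.png",c)
for n,I in(("green",T),("red",T)):
  P=I["pixels"].astype(int);r,g,b=P[...,0],P[...,1],P[...,2]
  m=(g>90)&(g>r*1.8)&(g>b*1.5) if n=="green" else (r>120)&(r>g*2.5)&(r>b*2.5)
  m[:, 190:]=0; m[:230]=0
  ys,xs=np.nonzero(m); 
  print(n,len(xs),xs.mean(),ys.mean(),xs.min(),xs.max(),ys.min(),ys.max(), onz(T,xs.mean(),ys.mean(),.123))
for u,v in((83,249),(172,248)): print(onz(T,u,v,.12))
for u,v in((262,201),(348,199)): print(onz(T,u,v,.116))
E
```

```text
green 178 106.03932584269663 248.42696629213484 96 119 244 255 [0.52972404 0.34222517 0.123     ]
red 166 149.31927710843374 247.77710843373495 140 158 243 252 [0.51482507 0.2379255  0.123     ]
[0.53752112 0.39911424 0.12      ]
[0.50597325 0.18403301 0.12      ]
[ 0.58778948 -0.05218078  0.116     ]
[ 0.5589595  -0.26675224  0.116     ]
```

View pics/cs.png

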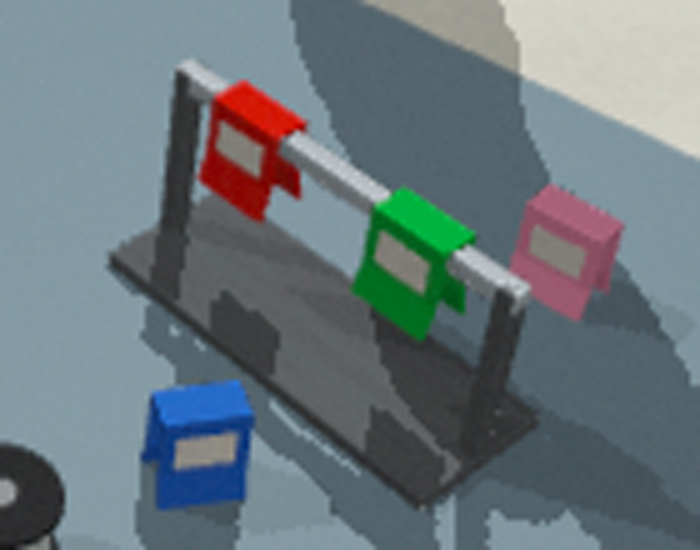

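View pics/ct.png

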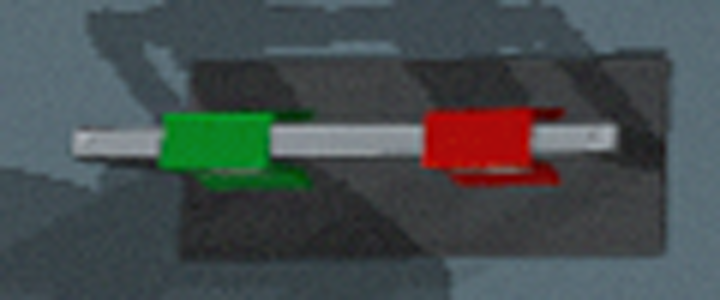

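View pics/cp.png

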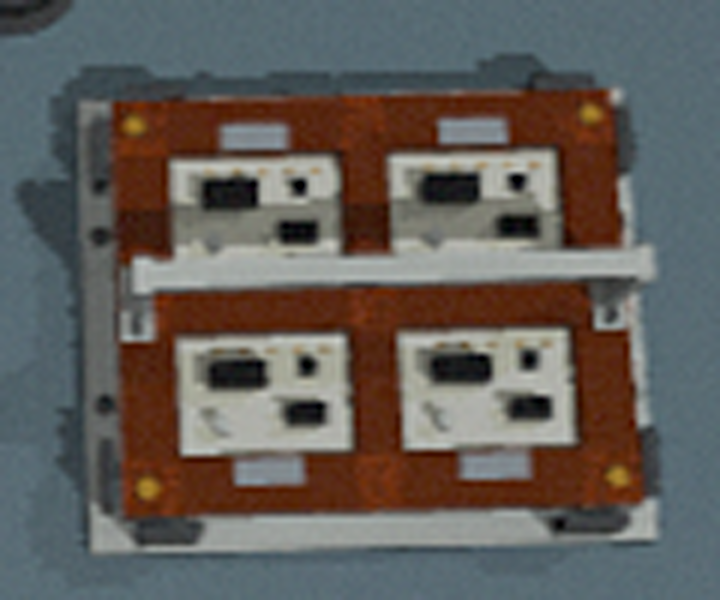

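The crop confirms it: the green tag hangs on the stand at the far-from-pallet (+y) end, with the red tag beside it. The pink and blue look-alikes stand on the bench. I'll move above the green tag now.

```bash
python3 -m pendant '[[-1.7,4.4,0,0],[-1.7,4.4,0,0],[-1.7,4.4,0,0],[-1.7,4.4,0,0],[-1.7,4.4,0,0],[-1.7,4.4,0,0],[-1.7,4.4,0,0],[-1.7,4.4,0,0],[0,0,0,0]]' 
python3 -m pendant '[[0,0,0,8.5],[0,0,0,8.5],[0,0,0,8.5],[0,0,0,8.5],[0,0,0,8.5],[0,0,0,8.5],[0,0,0,8.5],[0,0,0,8.5],[0,0,0,8.5],[0,0,0,8.5],[0,0,0,0]]' 
```

```text
time_s: 1.7
eef_pos: [0.4671, 0.3853, 0.2307]
ee_rot: [[0.23, 0.973, 0.0], [0.973, -0.23, 0.001], [0.002, 0.0, -1.0]]
ft_force: [-0.3, 0.1, 0.7]
finger_gap: 0.997
time_s: 2.8
eef_pos: [0.4676, 0.3846, 0.2308]
ee_rot: [[0.987, -0.159, 0.0], [-0.159, -0.987, 0.002], [-0.0, -0.002, -1.0]]
ft_force: [0.6, -0.2, 0.6]
finger_gap: 1.002
```

```bash
python3 -m pendant '[[3.4,1.6,0,0],[3.4,1.6,0,0],[0,0,0,0],[0,0,0,0]]' 
python3 - <<'E'
from h import *
o=ctrl.get_obs();W=ctrl.get_image("wrist")
print(o["eef_pos"],o["ee_rot"]);print({k:W[k] for k in W if k!="pixels"})
cv2.imwrite("pics/w1.png",W["pixels"][:,:,::-1])
np.save("w1_img.npy",W["pixels"])
for t in("green_tag","red_tag","bar_mid","stand"): print(t,[(round(d["score"],2),d["position"]) for d in ctrl.place_of("wrist",t)][:4])
E
```

```text
time_s: 3.2
eef_pos: [0.5301, 0.3431, 0.2306]
ee_rot: [[0.991, -0.137, -0.0], [-0.137, -0.991, 0.003], [-0.001, -0.003, -1.0]]
ft_force: [-0.7, -0.6, 1.1]
finger_gap: 1.003
[0.53011126 0.34312447 0.23062438] [[ 9.90521346e-01 -1.37358543e-01 -3.05953824e-04]
 [-1.37357311e-01 -9.90518207e-01  2.57876163e-03]
 [-6.57267774e-04 -2.51229345e-03 -9.99996628e-01]]
{'fx': 297.3186396354542, 'fy': 297.3186396354542, 'cx': 260.5953468435897, 'cy': 195.1151365749932, 'hand_eye': array([[ 9.99999291e-01, -1.00597315e-03,  6.36742248e-04,
         3.00001845e-04],
       [-7.51202464e-04, -9.48067161e-01, -3.18069322e-01,
        -8.23636760e-02],
       [ 9.23643613e-04,  3.18068618e-01, -9.48067245e-01,
        -1.42819431e-01],
       [ 0.00000000e+00,  0.00000000e+00,  0.00000000e+00,
         1.00000000e+00]])}
green_tag [(0.65, [361.6, 189.9]), (0.59, [263.4, 191.5]), (0.56, [147.8, 169.4])]
red_tag []
bar_mid []
stand [(0.76, [264.0, 200.2])]
```

View pics/w1.png

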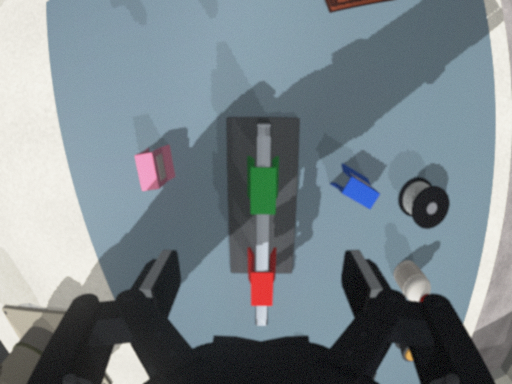

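The wrist view shows the green tag at about (263,190), the red tag at (262,288), and the bar running from (264,123) to (262,325). Next I measure them with the fisheye model.

```bash
cat >> h.py <<'E'
def wray(W,o,u,v):
    x=(u-W["cx"])/W["fx"];y=(v-W["cy"])/W["fy"];t=np.hypot(x,y);s=np.sin(t)/t if t>1e-9 else 1
    d=np.array([x*s,-y*s,-np.cos(t),0]);H=np.asarray(W["hand_eye"]);R=o["ee_rot"]
    return o["eef_pos"]+R@H[:3,3], R@(H@d)[:3]
def wz(W,o,u,v,z):
    c,d=wray(W,o,u,v);return c+d*(z-c[2])/d[2]
E
python3 - <<'E'
from h import *
o=ctrl.get_obs();W=ctrl.get_image("wrist");P=W["pixels"]
cv2.imwrite("pics/w1c.png",cv2.resize(P[110:335,220:310,::-1],None,fx=2.6*1,fy=2.6,interpolation=2))
cv2.imwrite("pics/w1g.png",cv2.resize(P[115:225,220:310,::-1],None,fx=5,fy=5,interpolation=2))
R=P.astype(int);r,g,b=R[...,0],R[...,1],R[...,2]
m=((g>110)&(g>r*1.8)&(g>b*1.5)).astype(np.uint8)
ys,xs=np.nonzero(m);print(len(xs),xs.min(),xs.max(),ys.min(),ys.max())
for y in range(150,220,4):
    k=xs[ys==y]; print(y,k.min() if len(k) else None,k.max() if len(k) else None,end=' | ')
E
```

```text
1130 251 276 168 214
150 None None | 154 None None | 158 None None | 162 None None | 166 None None | 170 252 276 | 174 252 276 | 178 252 276 | 182 252 276 | 186 252 276 | 190 252 276 | 194 252 276 | 198 252 275 | 202 252 275 | 206 252 275 | 210 252 275 | 214 254 274 | 218 None None |
```

View pics/w1g.png

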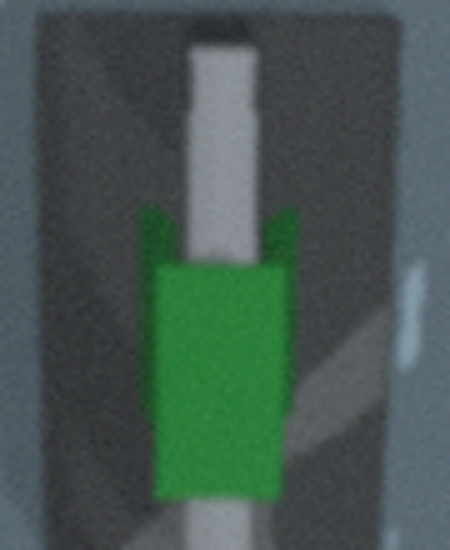

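View pics/w1c.png

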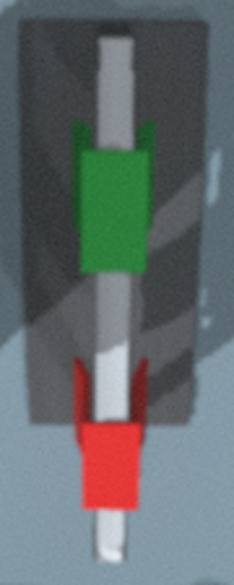

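```bash
python3 - <<'E'
from h import *
o=ctrl.get_obs();W=ctrl.get_image("wrist")
def f(p):return p.round(4)
t=wz(W,o,264,167.7,.123);b=wz(W,o,263,214,.123);print("tag",f(t),f(b),f((t+b)/2),np.linalg.norm(t-b))
l=wz(W,o,251,191,.123);r=wz(W,o,276.3,191,.123);print(f(l),f(r),np.linalg.norm(l-r))
a=wz(W,o,264.4,124,.12);c=wz(W,o,262,324.2,.12);d=a-c;print("bar",f(a),f(c),np.linalg.norm(d),np.degrees(np.arctan2(d[1],d[0]))-90)
M=(t+b)/2
e=o["ee_rot"].T@(M-o["eef_pos"]);print("tool offset cm",e*100, o["time_s"], o["eef_pos"])
E
```

```text
tag [0.5356 0.3668 0.123 ] [0.5289 0.3243 0.123 ] [0.5322 0.3455 0.123 ] 0.043111808128735975
[0.5213 0.3475 0.123 ] [0.5435 0.3444 0.123 ] 0.02241508014164374
bar [0.541  0.4041 0.12  ] [0.5094 0.1882 0.12  ] 0.21817570040605613 -8.348832060798657
tool offset cm [ 0.26953103 -0.17061671 10.78883357] 3.5 [0.52935021 0.34391674 0.23088438]
```

```bash
python3 -m pendant '[[0.25,-0.1,3,0.5],[0,0,3,0],[0,0,3,0],[0,0,2.5,0],[0,0,0,0],[0,0,0,0]]' 0.2
python3 - <<'E'
from h import *
o=ctrl.get_obs();W=ctrl.get_image("wrist")
print(o["eef_pos"],o["finger_gap"],o["ee_rot"][:,0])
cv2.imwrite("pics/w2.png",W["pixels"][:,:,::-1])
P=W["pixels"].astype(int);r,g,b=P[...,0],P[...,1],P[...,2]
m=((g>110)&(g>r*1.8)&(g>b*1.5));ys,xs=np.nonzero(m);print(xs.min(),xs.max(),ys.min(),ys.max())
E
```

```text
time_s: 4.15
eef_pos: [0.5312, 0.3483, 0.1148]
ee_rot: [[0.99, -0.142, 0.003], [-0.142, -0.99, 0.007], [0.002, -0.007, -1.0]]
ft_force: [-0.4, -0.3, 0.5]
finger_gap: 0.602
[0.53121446 0.34825414 0.11484639] 0.6015773711119332 [ 0.98989256 -0.14180895  0.00171349]
240 286 197 297
```

View pics/w2.png

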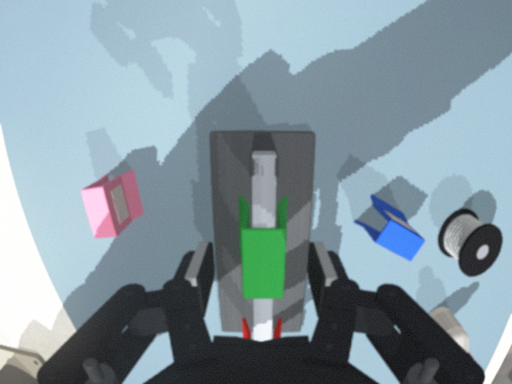

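```bash
python3 - <<'E'
from h import *
o=ctrl.get_obs();W=ctrl.get_image("wrist")
M=(wz(W,o,265,227.5,.123)+wz(W,o,264,298,.123))/2
print(M, (o["ee_rot"].T@(M-o["eef_pos"]))*100, o["eef_pos"])
E
```

```text
[0.53304613 0.34591211 0.123     ] [ 0.22960632  0.1983529  -0.82055149] [0.53107442 0.34825489 0.11480485]
```

```bash
python3 -m pendant '[[0.2,0.2,1.3,0],[0,0,1.3,0],[0,0,0,0]]' 
python3 -m pendant '[[0,0,0,0],[0,0,0,0],[0,0,0,0],[0,0,0,0],[0,0,0,0]]' -1 30
python3 - <<'E'
from h import *
o=ctrl.get_obs();W=ctrl.get_image("wrist")
print(o["eef_pos"],o["finger_gap"],o["ee_rot"][:,0],o["ee_rot"][:,2])
cv2.imwrite("pics/w3.png",W["pixels"][:,:,::-1])
E
```

```text
time_s: 4.55
eef_pos: [0.5347, 0.3471, 0.0902]
ee_rot: [[0.99, -0.142, 0.007], [-0.142, -0.99, 0.01], [0.005, -0.011, -1.0]]
ft_force: [0.3, 0.5, 0.4]
finger_gap: 0.599
time_s: 5.05
eef_pos: [0.535, 0.3472, 0.0908]
ee_rot: [[0.99, -0.142, 0.007], [-0.142, -0.99, 0.011], [0.006, -0.012, -1.0]]
ft_force: [0.1, -0.1, 0.0]
finger_gap: 0.259
[0.53496597 0.34720742 0.09075545] 0.2590243521067674 [ 0.98986701 -0.14188754  0.00558749] [ 0.00717187  0.01065747 -0.99991749]
```

View pics/w3.png

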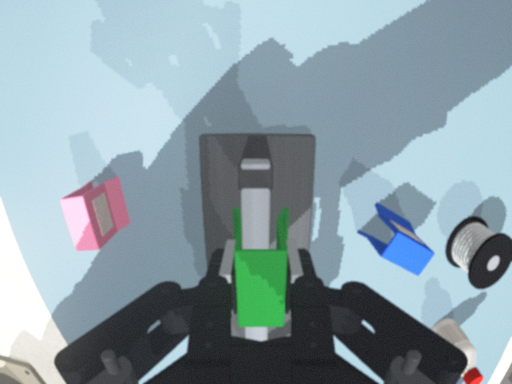

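```bash
python3 -m pendant '[[0,0,-1.5,0],[0,0,-2,0],[0,0,-2,0],[0,0,-2,0],[0,0,-2,0],[0,0,0,0],[0,0,0,0]]' 
python3 - <<'E'
from h import *
o=ctrl.get_obs();W=ctrl.get_image("wrist");T=ctrl.get_image("top")
print(o["eef_pos"],o["finger_gap"],o["ee_rot"][:,0],o["ee_rot"][:,2])
cv2.imwrite("pics/w4.png",W["pixels"][:,:,::-1])
E
```

```text
time_s: 5.8
eef_pos: [0.535, 0.3461, 0.196]
ee_rot: [[0.99, -0.142, 0.011], [-0.143, -0.99, 0.013], [0.009, -0.014, -1.0]]
ft_force: [-0.7, -1.0, -0.2]
finger_gap: 0.27
[0.53500956 0.34606518 0.19601433] 0.2697804749475558 [ 0.98975483 -0.14251968  0.00857471] [ 0.01052728  0.01295197 -0.9998607 ]
```

View pics/w4.png

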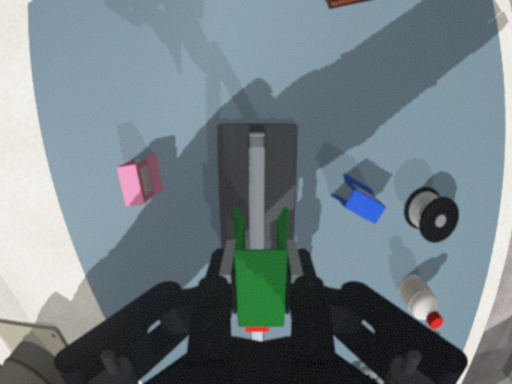

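```bash
python3 -m pendant '[[1.2,4.6,0,0],[1.2,4.6,0,0],[1.2,4.6,0,0],[1.2,4.6,0,0],[1.2,4.6,0,0],[1.2,4.6,0,0],[1.2,4.6,0,0],[1.2,4.6,0,0],[0,0,0,0]]' 
python3 - <<'E'
from h import *
o=ctrl.get_obs();W=ctrl.get_image("wrist")
print(o["eef_pos"],o["finger_gap"],o["ee_rot"][:,0],o["ee_rot"][:,2])
cv2.imwrite("pics/w5.png",W["pixels"][:,:,::-1])
T=ctrl.get_image("top");S=ctrl.get_image("scene")
print(ctrl.place_of("top","bar_mid")[:2],ctrl.place_of("scene","bar_mid")[:2],ctrl.place_of("scene","pallet")[:1],ctrl.place_of("top","pallet")[:1])
cv2.imwrite("pics/t5.png",cv2.resize(T["pixels"][145:255,215:365,::-1],None,fx=5,fy=5,interpolation=2))
cv2.imwrite("pics/s5.png",cv2.resize(S["pixels"][120:230,160:300,::-1],None,fx=5,fy=5,interpolation=2))
E
```

```text
time_s: 6.8
eef_pos: [0.5745, -0.0447, 0.1831]
ee_rot: [[0.991, -0.137, -0.001], [-0.137, -0.991, 0.008], [-0.002, -0.008, -1.0]]
ft_force: [-0.2, -0.3, -0.3]
finger_gap: 0.268
[ 0.5744568  -0.04474243  0.18309909] 0.26849388122860907 [ 0.99054339 -0.13718733 -0.00185077] [-7.25846314e-04  8.24949596e-03 -9.99965709e-01]
[{'position': [303.7, 199.2], 'score': 0.9}] [{'position': [222.9, 166.3], 'score': 0.62}, {'position': [204.2, 249.9], 'score': 0.56}] [{'position': [223.9, 188.2], 'score': 0.89}] [{'position': [304.8, 201.6], 'score': 0.64}]
```

View pics/w5.png

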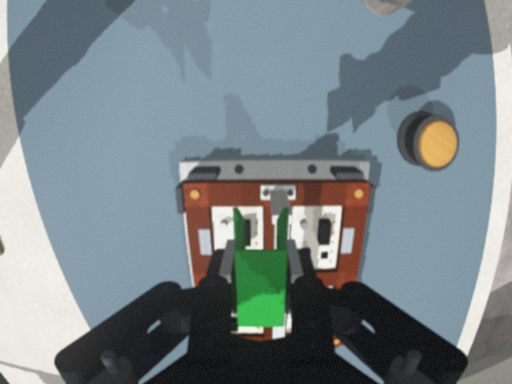

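View pics/s5.png

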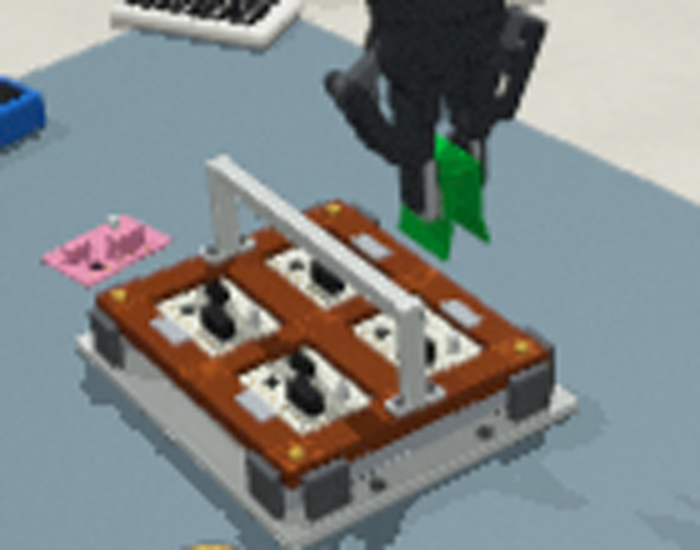

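View pics/t5.png

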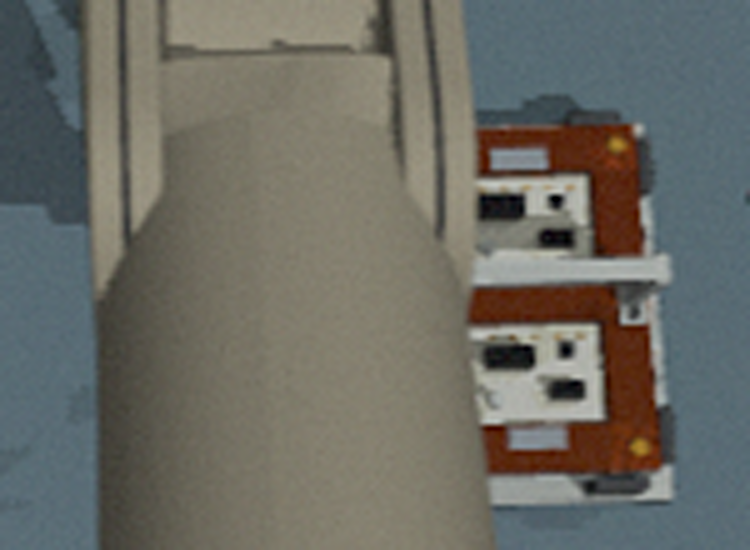

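```bash
python3 - <<'E'
from h import *
o=ctrl.get_obs();W=ctrl.get_image("wrist")
P=W["pixels"]
cv2.imwrite("pics/w5c.png",cv2.resize(P[150:350,170:380,::-1],None,fx=3.5,fy=3,interpolation=2))
T=ctrl.get_image("top");S=ctrl.get_image("scene")
a=tri(ray(T,262,200.2),ray(S,241.6,181));b=tri(ray(T,349.1,198.5),ray(S,203.6,152.4))
print(a,b,(a+b)/2)
d=a-b;print(np.linalg.norm(d),np.degrees(np.arctan2(d[1],d[0]))-90)
a=onz(T,262,200.2,.116);b=onz(T,349.1,198.5,.116);print(a,b,(a+b)/2);a=onz(S,241.6,181,.116);b=onz(S,203.6,152.4,.116);print(a,b,(a+b)/2)
print(o["eef_pos"])
E
```

```text
[ 0.59065664 -0.05349887  0.11641787] [ 0.55960963 -0.27012007  0.11132876] [ 0.57513313 -0.16180947  0.11387331]
0.21889394973828316 -8.156314671270678
[ 0.58981594 -0.05251486  0.116     ] [ 0.55978448 -0.26975521  0.116     ] [ 0.57480021 -0.16113503  0.116     ]
[ 0.59090238 -0.05520255  0.116     ] [ 0.56389211 -0.26205095  0.116     ] [ 0.57739725 -0.15862675  0.116     ]
[ 0.57520058 -0.03455814  0.1833254 ]
```

View pics/w5c.png

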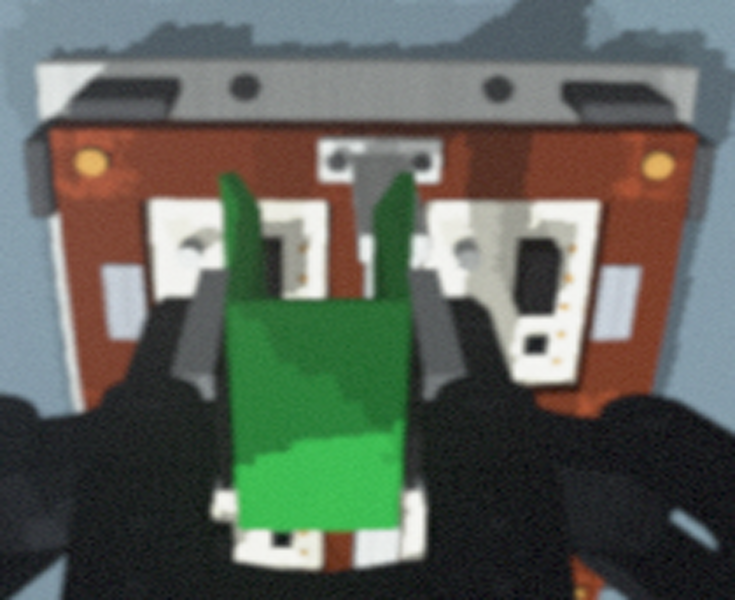

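```bash
python3 - <<'E'
from h import *
o=ctrl.get_obs();W=ctrl.get_image("wrist")
print(o["eef_pos"],o["ee_rot"][:,2])
e=wz(W,o,170+392/3.5,150+234/3,.116);print("bar +y end",e)
for u,v,z in((91,162,.046),(658,166,.046),(38,64,.0),(697,68,.0)): 
    print(wz(W,o,170+u/3.5,150+v/3,z))
a=wz(W,o,170+91/3.5,150+162/3,.046);b=wz(W,o,170+658/3.5,150+166/3,.046);d=b-a;print((a+b)/2,np.linalg.norm(d),np.degrees(np.arctan2(d[1],d[0])))
yaw=np.radians(np.degrees(np.arctan2(d[1],d[0])));yv=np.array([-np.sin(yaw),np.cos(yaw),0])
print("mid from end",e-.109*yv)
# tag axis in tool now
l=wz(W,o,170+229/3.5,150+305/3,o["eef_pos"][2]+.034);r=wz(W,o,170+410/3.5,150+305/3,o["eef_pos"][2]+.034)
f=wz(W,o,170+238/3.5,150+528/3,o["eef_pos"][2]+.034);g=wz(W,o,170+400/3.5,150+528/3,o["eef_pos"][2]+.034)
for p in(l,r,f,g):print(o["ee_rot"].T@(p-o["eef_pos"])*100)
E
```

```text
[ 0.57522177 -0.0353964   0.18350842] [-2.54272163e-04  1.18232436e-02 -9.99930071e-01]
bar +y end [ 0.59002329 -0.05172335  0.116     ]
[ 0.50721122 -0.04660567  0.046     ]
[ 0.67321071 -0.06903924  0.046     ]
[ 0.48385611 -0.01987051  0.        ]
[ 7.02644204e-01 -4.82957425e-02 -5.55111512e-17]
[ 0.59021097 -0.05782245  0.046     ] 0.16750849448598276 -7.696459659050039
mid from end [ 0.57542547 -0.15974142  0.116     ]
[-1.03146402 -2.07151944 -3.37421131]
[ 1.139515   -2.07565012 -3.37793708]
[-1.08058573  2.18304355 -3.42389725]
[ 1.19072333  2.17728576 -3.42777839]
```

```bash
python3 -m pendant '[[0.8,2.7,0,0],[0.8,2.7,0,0],[0,0,0,0],[0,0,0,0],[0,0,0,0]]' 
python3 - <<'E'
from h import *
W=ctrl.get_image("wrist");o=ctrl.get_obs();W=ctrl.get_image("wrist")
print(o["eef_pos"],o["finger_gap"],o["ee_rot"][:,0],o["ee_rot"][:,2])
mid=np.array([.5753,-.1605,.116]);yv=np.array([.1375,.9905,0])
t=mid+.067*yv
M=o["eef_pos"]+o["ee_rot"]@[.0005,.0005,-.029]   # tag origin
print("tag origin",M,"need cm",o["ee_rot"].T@(t-M)*100)
P=W["pixels"]
cv2.imwrite("pics/w6c.png",cv2.resize(P[150:350,170:380,::-1],None,fx=3.5,fy=3,interpolation=2))
E
```

```text
time_s: 7.85
eef_pos: [0.5849, -0.0899, 0.1829]
ee_rot: [[0.993, -0.122, 0.0], [-0.122, -0.992, 0.013], [-0.002, -0.013, -1.0]]
ft_force: [-0.4, -0.3, -0.7]
finger_gap: 0.263
[ 0.58494574 -0.08944185  0.18286111] 0.2617924864789074 [ 0.99263662 -0.12112007 -0.00157013] [-2.16555310e-06  1.29446219e-02 -9.99916215e-01]
tag origin [ 0.58538155 -0.09037408  0.21185147] need cm [-0.025645    0.50712684  9.5794736 ]
```

View pics/w6c.png

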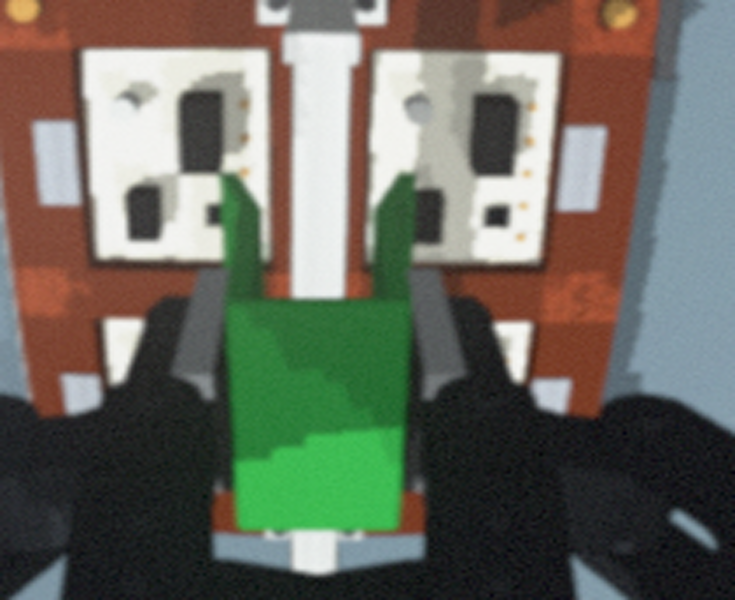

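```bash
python3 - <<'E'
from h import *
W=ctrl.get_image("wrist");o=ctrl.get_obs();W=ctrl.get_image("wrist")
print(o["eef_pos"],o["ee_rot"][:,0],o["ee_rot"][:,2])
e=wz(W,o,170+322/3.5,150+38/3,.116);print("end",e)
k=wz(W,o,170+318.5/3.5,150+295/3,.116);print("pt",k); d=e-k;print(np.degrees(np.arctan2(d[1],d[0]))-90)
k2=wz(W,o,170+313/3.5,150+565/3,.116);d=e-k2;print(k2,np.degrees(np.arctan2(d[1],d[0]))-90)
for p in(e,k,k2):print(o["ee_rot"].T@(p-o["eef_pos"])*100)
E
```

```text
[ 0.58500673 -0.08934345  0.18290947] [ 0.99268811 -0.12069844 -0.00148708] [ 7.89257718e-05  1.29686938e-02 -9.99915900e-01]
end [ 0.59057889 -0.05231958  0.116     ]
pt [ 0.5815831  -0.12101293  0.116     ]
-7.460752684951544
[ 0.56797149 -0.22152788  0.116     ] -7.610044458624046
[ 0.11621916 -3.65606363  6.73844317]
[0.0523363  3.27105526 6.64928587]
[-0.08567271 13.41251694  6.51882368]
```

```bash
python3 -m pendant '[[0,0.45,0,0.8],[0,0,2,0],[0,0,2,0],[0,0,1.8,0],[0,0,0,0],[0,0,0,0]]' 
python3 - <<'E'
from h import *
W=ctrl.get_image("wrist");o=ctrl.get_obs();W=ctrl.get_image("wrist")
print(o["eef_pos"],o["finger_gap"],o["ee_rot"][:,0],o["ee_rot"][:,2])
mid=np.array([.5753,-.1605,.116]);yv=np.array([.1375,.9905,0])
t=mid+.067*yv
M=o["eef_pos"]+o["ee_rot"]@[.0005,.0005,-.029]
print("tag origin",M,"need cm",o["ee_rot"].T@(t-M)*100)
P=W["pixels"]
cv2.imwrite("pics/w7c.png",cv2.resize(P[100:350,170:380,::-1],None,fx=3,fy=2.4,interpolation=2))
S=ctrl.get_image("scene")
cv2.imwrite("pics/s7.png",cv2.resize(S["pixels"][120:230,160:300,::-1],None,fx=5,fy=5,interpolation=2))
E
```

```text
time_s: 8.65
eef_pos: [0.5852, -0.093, 0.1246]
ee_rot: [[0.991, -0.136, 0.003], [-0.136, -0.991, 0.013], [0.001, -0.013, -1.0]]
ft_force: [0.6, -0.9, 1.2]
finger_gap: 0.263
[ 0.58508417 -0.09288165  0.12457916] 0.266996702303031 [ 9.90651213e-01 -1.36417931e-01  5.67478039e-04] [ 0.00240058  0.01327325 -0.99990902]
tag origin [ 0.58544168 -0.09383006  0.15357007] need cm [-0.09000116  0.09366029  3.75603547]
```

View pics/w7c.png

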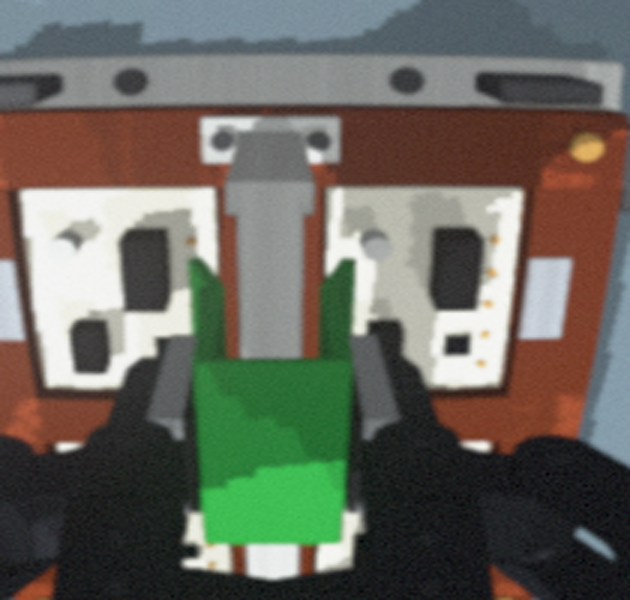

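View pics/s7.png

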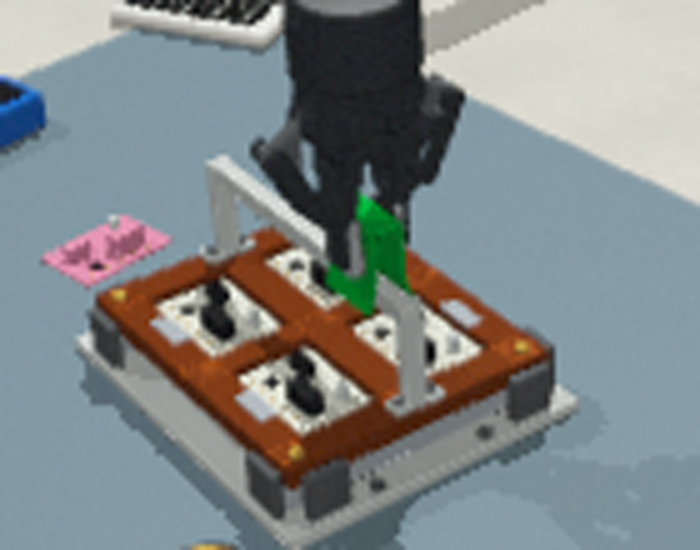

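```bash
python3 -m pendant '[[-0.05,0,1.8,0],[0,0,1.2,0],[0,0,0,0],[0,0,0.3,0],[0,0,0,0]]' 
python3 - <<'E'
from h import *
W=ctrl.get_image("wrist");o=ctrl.get_obs();W=ctrl.get_image("wrist")
print(o["eef_pos"],o["finger_gap"],o["ft_force"],o["ee_rot"][:,0],o["ee_rot"][:,2])
M=o["eef_pos"]+o["ee_rot"]@[.0005,.0005,-.029];print(M)
P=W["pixels"]
cv2.imwrite("pics/w8c.png",cv2.resize(P[100:350,170:380,::-1],None,fx=3,fy=2.4,interpolation=2))
E
```

```text
time_s: 9.3
eef_pos: [0.5873, -0.0926, 0.0946]
ee_rot: [[0.991, -0.136, 0.009], [-0.136, -0.991, 0.014], [0.007, -0.015, -1.0]]
ft_force: [-0.2, -0.7, -0.3]
finger_gap: 0.262
[ 0.58740285 -0.09263268  0.09489109] 0.2619857425376823 [-1.39531115 -0.24241844 -0.89750611] [ 0.99065162 -0.13622783  0.0071662 ] [ 0.00909549  0.01354509 -0.99986689]
[ 0.58756635 -0.0935889   0.12388349]
```

View pics/w8c.png

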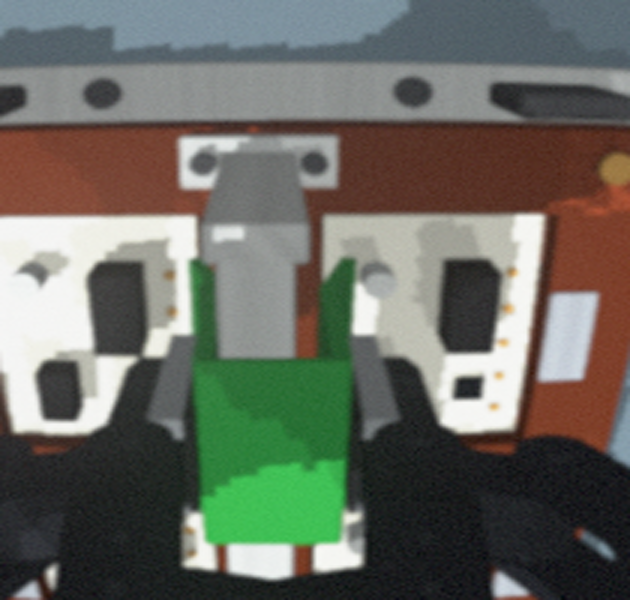

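```bash
python3 -m pendant '[[-0.25,0,0,0],[0,0,0,0],[0,0,0.35,0],[0,0,0,0]]' 
python3 - <<'E'
from h import *
W=ctrl.get_image("wrist");o=ctrl.get_obs();W=ctrl.get_image("wrist")
print(o["eef_pos"],o["finger_gap"],o["ft_force"],o["ee_rot"][:,0],o["ee_rot"][:,2])
M=o["eef_pos"]+o["ee_rot"]@[.0005,.0005,-.029];print(M)
P=W["pixels"]
cv2.imwrite("pics/w9c.png",cv2.resize(P[100:350,170:380,::-1],None,fx=3,fy=2.4,interpolation=2))
E
```

```text
time_s: 9.8
eef_pos: [0.5854, -0.0923, 0.0922]
ee_rot: [[0.991, -0.136, 0.011], [-0.136, -0.991, 0.014], [0.009, -0.015, -1.0]]
ft_force: [-0.5, 0.2, -0.7]
finger_gap: 0.264
[ 0.58555055 -0.09233548  0.09250084] 0.26374981635569256 [-0.17808244 -0.60490873 -1.01225261] [ 0.99062399 -0.13629248  0.00940551] [ 0.01136716  0.01362186 -0.9998426 ]
[ 0.58564814 -0.09329395  0.12149345]
```

View pics/w9c.png

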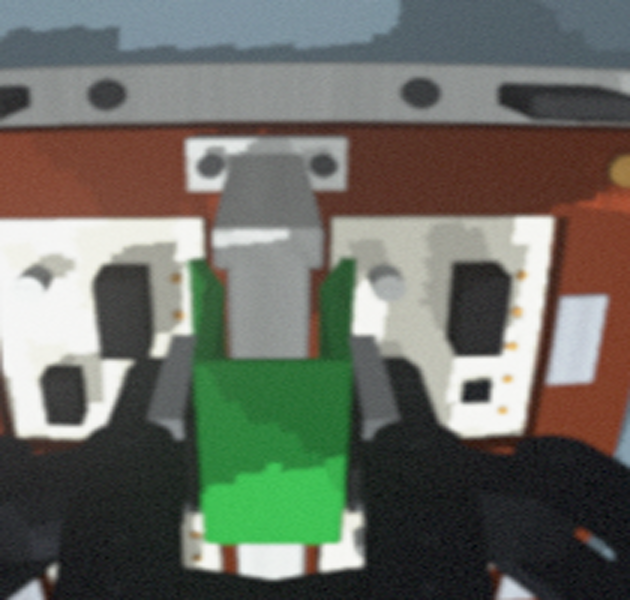

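```bash
python3 -m pendant '[[-0.08,0,0.6,0],[0,0,0,0],[0,0,0,0]]' 
python3 - <<'E'
from h import *
W=ctrl.get_image("wrist");o=ctrl.get_obs();W=ctrl.get_image("wrist")
print(o["eef_pos"],o["finger_gap"],o["ft_force"],o["ee_rot"][:,2])
M=o["eef_pos"]+o["ee_rot"]@[.0005,.0005,-.029];print(M)
E
```

```text
time_s: 10.2
eef_pos: [0.5852, -0.0923, 0.0863]
ee_rot: [[0.991, -0.136, 0.012], [-0.136, -0.991, 0.013], [0.01, -0.015, -1.0]]
ft_force: [0.5, -0.3, -0.6]
finger_gap: 0.263
[ 0.5850704  -0.09226484  0.08622768] 0.26184024296273156 [-0.22578333 -0.19795453 -0.41160707] [ 0.01195624  0.01351597 -0.99983717]
[ 0.58515084 -0.09322029  0.11522045]
```

```bash
python3 -m pendant '[[0,0,0.15,0],[0,0,0,0]]' 
python3 - <<'E'
from h import *
S=ctrl.get_image("scene")
cv2.imwrite("pics/s10.png",cv2.resize(S["pixels"][140:200,200:270,::-1],None,fx=10,fy=9,interpolation=2))
E
```

```text
time_s: 10.5
eef_pos: [0.5854, -0.0923, 0.0864]
ee_rot: [[0.991, -0.136, 0.013], [-0.137, -0.991, 0.014], [0.011, -0.016, -1.0]]
ft_force: [1.1, 0.8, -0.6]
finger_gap: 0.265
```

View pics/s10.png

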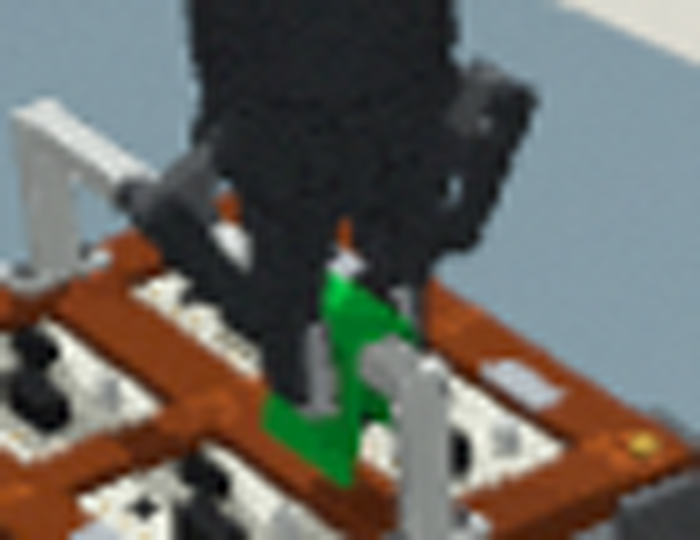

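```bash
python3 -m pendant '[[0,0,0,0],[0,0,0,0],[0,0,0,0],[0,0,-1,0],[0,0,-2.5,0],[0,0,-2.5,0],[0,0,0,0],[0,0,0,0]]' 0.2
python3 - <<'E'
from h import *
W=ctrl.get_image("wrist");o=ctrl.get_obs();W=ctrl.get_image("wrist")
print(o["eef_pos"],o["finger_gap"],o["ft_force"],o["ee_rot"][:,0],o["ee_rot"][:,2])
cv2.imwrite("pics/w11.png",W["pixels"][:,:,::-1])
S=ctrl.get_image("scene")
cv2.imwrite("pics/s11.png",cv2.resize(S["pixels"][120:230,160:300,::-1],None,fx=5,fy=5,interpolation=2))
E
```

```text
time_s: 11.35
eef_pos: [0.5842, -0.0933, 0.1496]
ee_rot: [[0.991, -0.137, 0.012], [-0.137, -0.991, 0.014], [0.01, -0.015, -1.0]]
ft_force: [-0.5, 0.0, -0.3]
finger_gap: 0.601
[ 0.58438546 -0.09349353  0.1497489 ] 0.599926362052881 [-0.11671012  0.31393139  1.31367392] [ 0.99052109 -0.13698236  0.01018841] [ 0.01215794  0.01354894 -0.99983429]
```

View pics/w11.png

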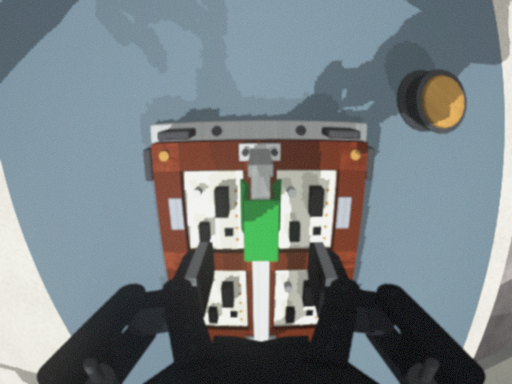

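View pics/s11.png

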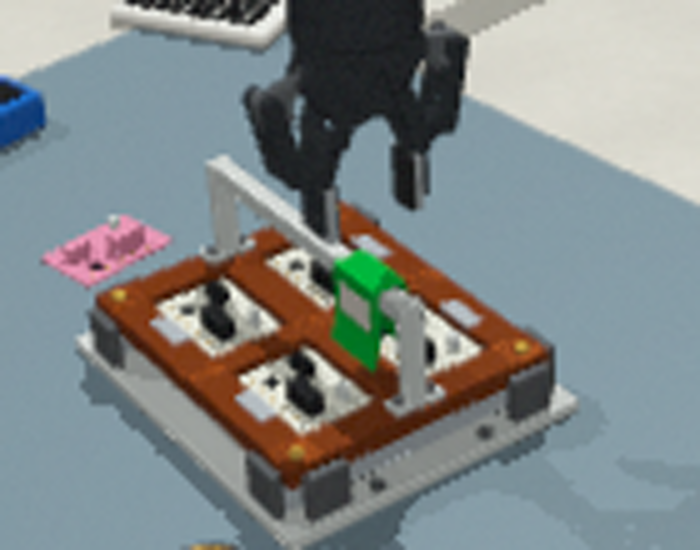

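The green tag hangs on the bar near its +y end (wrist (262,231)), with the boards in place. Next I measure the tag and the bar middle from this view.

```bash
python3 - <<'E'
from h import *
W=ctrl.get_image("wrist");o=ctrl.get_obs();W=ctrl.get_image("wrist")
P=W["pixels"];cv2.imwrite("pics/w11c.png",cv2.resize(P[135:345,200:320,::-1],None,fx=2.8*1.5,fy=2.8,interpolation=2))
R=P.astype(int);r,g,b=R[...,0],R[...,1],R[...,2]
m=((g>110)&(g>r*1.8)&(g>b*1.5));ys,xs=np.nonzero(m);print(xs.min(),xs.max(),ys.min(),ys.max())
for y in(205,230,255): k=xs[ys==y];print(y,k.min(),k.max())
t=(wz(W,o,262,200,.119)+wz(W,o,262,261.5,.119))/2
print("tag",t, "TCP",o["eef_pos"])
mid=np.array([.5753,-.1605,.116]);print(np.linalg.norm((t-mid)[:2]))
# bar centreline by brightness rows 268..325
for y in(270,285,300,315,325):
    row=R[y,235:290].sum(1); k=np.nonzero((R[y,235:290].min(1)>185))[0]+235
    # contiguous around 262
    c=261;l=c
    while R[y,l-1].min()>150:l-=1
    q=c
    while R[y,q+1].min()>150:q+=1
    p=wz(W,o,(l+q)/2,y,.116);print(y,l,q,p,(o["ee_rot"].T@(p-o["eef_pos"])*100)[:2])
e=wz(W,o,262,163,.116);print(e)
E
```

```text
243 280 182 261
205 243 280
230 244 279
255 246 278
tag [ 0.58502087 -0.09360308  0.119     ] TCP [ 0.58370336 -0.09332801  0.14846095]
0.06759950873535946
270 253 270 [ 0.58061579 -0.12378209  0.116     ] [0.0851236  3.10645683]
285 254 270 [ 0.57924013 -0.13654934  0.116     ] [0.1236245  4.38985982]
300 254 269 [ 0.57703209 -0.15014847  0.116     ] [0.09106059 5.76704382]
315 254 269 [ 0.57502669 -0.16491612  0.116     ] [0.09456436 7.25719804]
325 255 269 [ 0.57397834 -0.17554932  0.116     ] [0.13627464 8.324748  ]
[ 0.59103205 -0.04961214  0.116     ]
```

View pics/w11c.png

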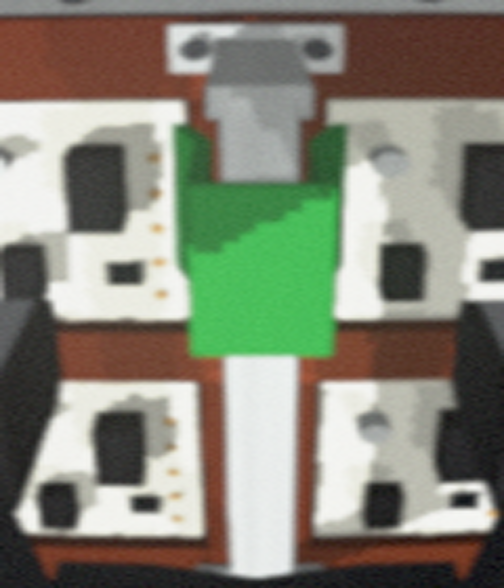

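```bash
python3 -m pendant '[[0.05,3.3,0,0],[0.05,3.3,0,0],[0,0,0,0],[0,0,0,0]]' 
python3 - <<'E'
from h import *
W=ctrl.get_image("wrist");o=ctrl.get_obs();W=ctrl.get_image("wrist")
print(o["eef_pos"],o["finger_gap"],o["ee_rot"][:,0],o["ee_rot"][:,2])
P=W["pixels"];cv2.imwrite("pics/w12.png",P[:,:,::-1])
mid=np.array([.5757,-.160,.109]);print(o["ee_rot"].T@(mid-o["eef_pos"])*100)
E
```

```text
time_s: 12.0
eef_pos: [0.5746, -0.1592, 0.1449]
ee_rot: [[0.991, -0.134, 0.006], [-0.134, -0.991, 0.014], [0.004, -0.015, -1.0]]
ft_force: [-0.6, 0.0, -0.5]
finger_gap: 0.601
[ 0.57447744 -0.15952872  0.14493294] 0.5978410788861614 [ 0.990896   -0.13457451  0.00385046] [ 0.00571791  0.01349296 -0.99989262]
[0.11364902 0.08105803 3.59297153]
```

View pics/w12.png

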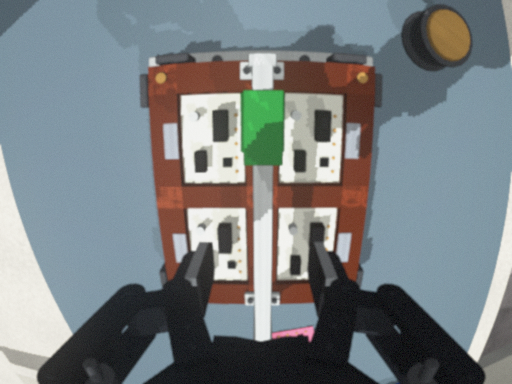

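```bash
python3 - <<'E'
from h import *
W=ctrl.get_image("wrist");o=ctrl.get_obs();W=ctrl.get_image("wrist")
P=W["pixels"]
a=wz(W,o,263,55.5,.116);b=wz(W,o,262,340,.116);d=a-b
print(a,b,(a+b)/2,np.linalg.norm(d),np.degrees(np.arctan2(d[1],d[0]))-90)
for v in(200,250,300,330):
    print(v,np.nonzero(P[v,245:285].min(1)>150)[0]+245)
for u,v in((262.5,200),(262.5,250),(262,300)):
    print((o["ee_rot"].T@(wz(W,o,u,v,.116)-o["eef_pos"])*100))
cv2.imwrite("pics/w12c.png",cv2.resize(P[40:80,240:290,::-1],None,fx=8,fy=8,interpolation=2))
cv2.imwrite("pics/w12d.png",cv2.resize(P[280:350,230:300,::-1],None,fx=8,fy=8,interpolation=2))
E
```

```text
[ 0.59094315 -0.05129486  0.116     ] [ 0.56360673 -0.25455624  0.116     ] [ 0.57727494 -0.15292555  0.116     ] 0.20509137345678255 -7.659691311471818
200 [254 255 256 257 258 259 260 261 262 263 264 265 266 267 268 269 270 271]
250 [245 253 254 255 256 257 258 259 260 261 262 263 264 265 266 267 268 269
 270 278 279 280 281 282 283 284]
300 [245 246 254 255 256 257 258 259 260 261 262 263 264 265 266 267 268 269
 270 277]
330 [254 255 256 257 258 259 260 261 262 263 264 265 266 267 268 269]
[ 0.13596179 -2.13825462  2.95241222]
[0.14677608 1.33596759 2.9015377 ]
[0.12623601 5.50862981 2.84028874]
```

View pics/w12d.png

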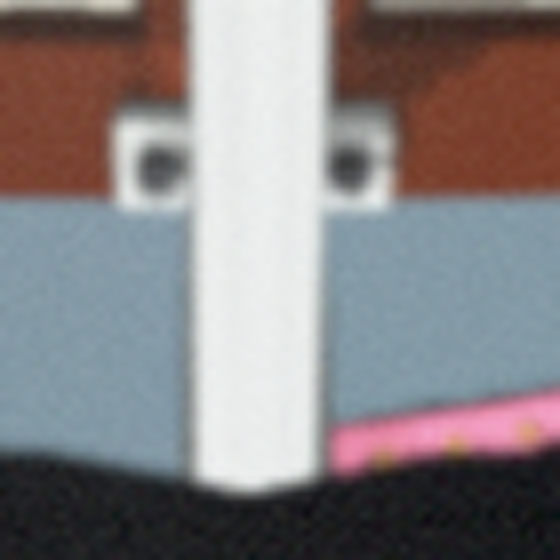

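```bash
python3 -m pendant '[[0.05,0,1.8,0],[0,0,1.8,0],[0,0,0,0],[0,0,0,0]]' 
python3 - <<'E'
from h import *
W=ctrl.get_image("wrist");o=ctrl.get_obs();W=ctrl.get_image("wrist")
print(o["eef_pos"],o["finger_gap"],o["ee_rot"][:,0],o["ee_rot"][:,2])
P=W["pixels"];cv2.imwrite("pics/w13.png",P[:,:,::-1])
for v in(150,200,230,250,270,300):
    k=np.nonzero(P[v,245:285].min(1)>150)[0]+245;print(v,k.min(),k.max())
for u,v in((262.5,200),(262.5,250),(262,300)):
    print((o["ee_rot"].T@(wz(W,o,u,v,.116)-o["eef_pos"])*100))
E
```

```text
time_s: 12.6
eef_pos: [0.5774, -0.154, 0.1093]
ee_rot: [[0.992, -0.127, 0.008], [-0.127, -0.992, 0.015], [0.006, -0.016, -1.0]]
ft_force: [0.4, 0.6, 0.5]
finger_gap: 0.606
[ 0.57736294 -0.15388944  0.1092713 ] 0.6000476504595856 [ 0.99186328 -0.12716514  0.00602246] [ 0.00804294  0.01538118 -0.99984935]Traceback (most recent call last):
  File "<stdin>", line 6, in <module>
    return umr_minimum(a, axis, None, out, keepdims, initial, where)
ValueError: zero-size array to reduction operation minimum which has no identity
```

View pics/w13.png

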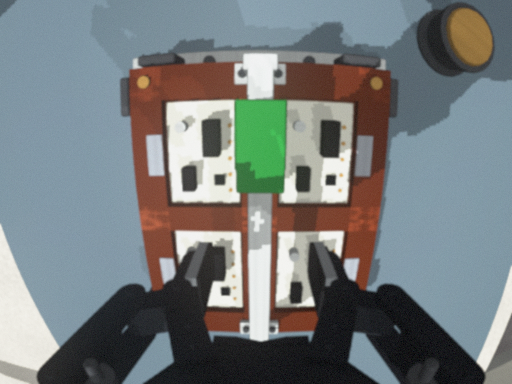

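```bash
python3 - <<'E'
from h import *
W=ctrl.get_image("wrist");o=ctrl.get_obs();W=ctrl.get_image("wrist")
P=W["pixels"];cv2.imwrite("pics/w13c.png",cv2.resize(P[50:350,200:320,::-1],None,fx=5,fy=2,interpolation=2))
print(o["eef_pos"])
e=wz(W,o,261,55,.116);print("end",e)
for u,v in((259.5,200),(259.2,270),(259,300)):
    print((o["ee_rot"].T@(wz(W,o,u,v,.116)-o["eef_pos"])*100))
m=e-.109*np.array([.136,.9907,0]);print(m,o["ee_rot"].T@(m-o["eef_pos"])*100)
E
```

```text
[ 0.57755951 -0.15440232  0.10968243]
end [ 0.59099607 -0.05247005  0.116     ]
[-0.03195457 -3.38712946 -0.57721333]
[-0.05086753  0.61284055 -0.64213918]
[-0.06548601  2.68596775 -0.67582313]
[ 0.57617207 -0.16045635  0.116     ] [-0.05581886  0.60784937 -0.64209308]
```

View pics/w13c.png

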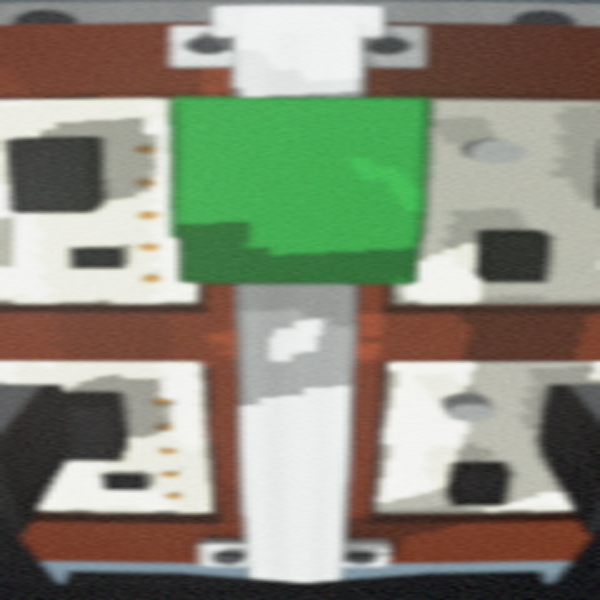

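```bash
python3 -m pendant '[[-0.1,0.65,0.6,0.4],[0,0,1.0,0],[0,0,0,0],[0,0,0,0]]' 
python3 - <<'E'
from h import *
W=ctrl.get_image("wrist");o=ctrl.get_obs();W=ctrl.get_image("wrist")
print(o["eef_pos"],o["ft_force"],o["ee_rot"][:,0],o["ee_rot"][:,2])
m=np.array([.5761,-.1600,.109]);print(o["ee_rot"].T@(m-o["eef_pos"])*100)
P=W["pixels"];cv2.imwrite("pics/w14c.png",cv2.resize(P[30:350,200:320,::-1],None,fx=5,fy=1.8,interpolation=2))
E
```

```text
time_s: 13.2
eef_pos: [0.576, -0.1617, 0.0931]
ee_rot: [[0.991, -0.136, 0.011], [-0.136, -0.991, 0.015], [0.008, -0.016, -1.0]]
ft_force: [-0.5, -0.0, 1.5]
finger_gap: 0.6
[ 0.57591    -0.16158783  0.09298886] [-0.21910873  0.69240959 -0.73416626] [ 0.99066946 -0.13604427  0.00812284] [ 0.01025921  0.01500972 -0.99983471]
[ 0.01022668 -0.18591333 -1.59827105]
```

View pics/w14c.png

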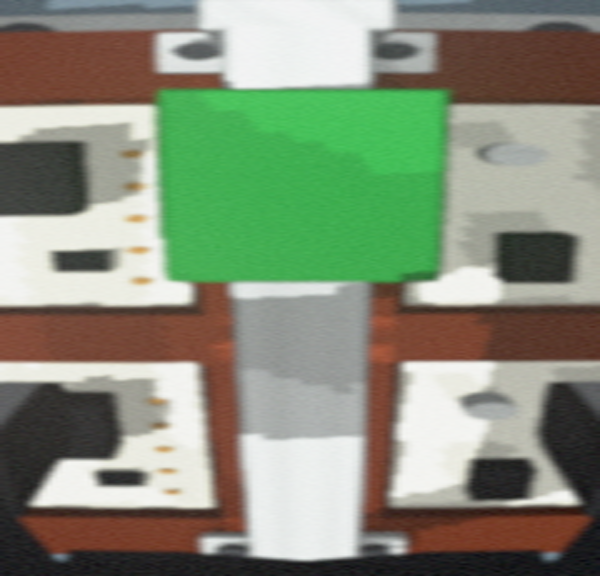

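```bash
python3 -m pendant '[[0,-0.2,0.45,0],[0,0,0,0]]' && python3 -m pendant '[[0,0,0,0],[0,0,0,0],[0,0,0,0],[0,0,0,0],[0,0,0,0],[0,0,0,0]]' -1 80
python3 - <<'E'
from h import *
W=ctrl.get_image("wrist");o=ctrl.get_obs();W=ctrl.get_image("wrist");S=ctrl.get_image("scene")
print(o["eef_pos"],o["finger_gap"],o["ft_force"],o["torque"],o["ee_rot"][:,0],o["ee_rot"][:,2])
P=W["pixels"];cv2.imwrite("pics/w15.png",P[:,:,::-1])
cv2.imwrite("pics/s15.png",cv2.resize(S["pixels"][110:230,160:300,::-1],None,fx=5,fy=4.8,interpolation=2))
E
```

```text
time_s: 13.5
eef_pos: [0.5766, -0.1591, 0.0886]
ee_rot: [[0.991, -0.135, 0.011], [-0.136, -0.991, 0.015], [0.009, -0.016, -1.0]]
ft_force: [0.3, -0.0, 0.3]
finger_gap: 0.603
time_s: 14.1
eef_pos: [0.5768, -0.1589, 0.0889]
ee_rot: [[0.991, -0.135, 0.011], [-0.135, -0.991, 0.015], [0.009, -0.017, -1.0]]
ft_force: [0.4, 0.8, 0.0]
finger_gap: 0.121
[ 0.57677656 -0.15890906  0.08890253] 0.1204547080384452 [-0.59312181 -1.01424017 -0.8266845 ] [-0.00791335  0.08406252  0.03305914] [ 0.99079539 -0.13506658  0.00902906] [ 0.0111738   0.01512952 -0.99982311]
```

View pics/w15.png

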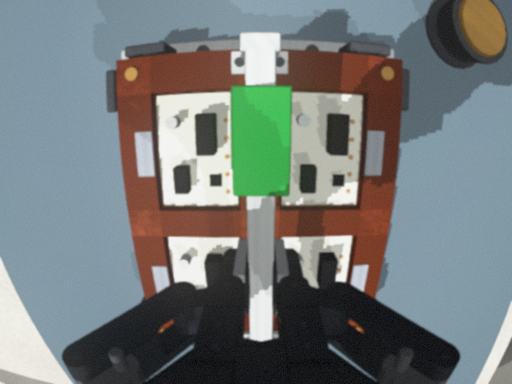

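View pics/s15.png

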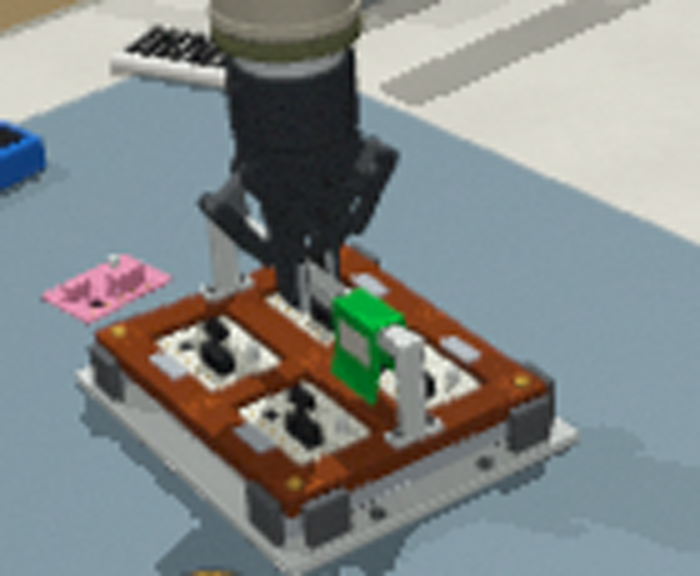

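```bash
python3 -m pendant '[[0,0,-0.5,0],[0,0,-0.8,0],[0,0,-0.8,0],[0,0,0,0]]'
python3 - <<'E'
from h import *
W=ctrl.get_image("wrist");o=ctrl.get_obs();S=ctrl.get_image("scene")
print(o["eef_pos"],o["finger_gap"],o["ft_force"],o["torque"],o["ee_rot"][:,0],o["ee_rot"][:,2])
cv2.imwrite("pics/s16.png",cv2.resize(S["pixels"][110:230,160:300,::-1],None,fx=5,fy=4.8,interpolation=2))
E
```

```text
time_s: 14.65
eef_pos: [0.575, -0.159, 0.11]
ee_rot: [[0.991, -0.135, 0.007], [-0.135, -0.991, 0.015], [0.005, -0.016, -1.0]]
ft_force: [0.0, 0.4, -6.4]
finger_gap: 0.123
[ 0.57474776 -0.1588562   0.10949347] 0.12594309087153607 [ 0.13035245 -0.78148646 -7.01076625] [-0.13794542  0.00603773  0.01782231] [ 0.99078571 -0.13535731  0.00469852] [ 0.00687812  0.01563941 -0.99985404]
```

View pics/s16.png

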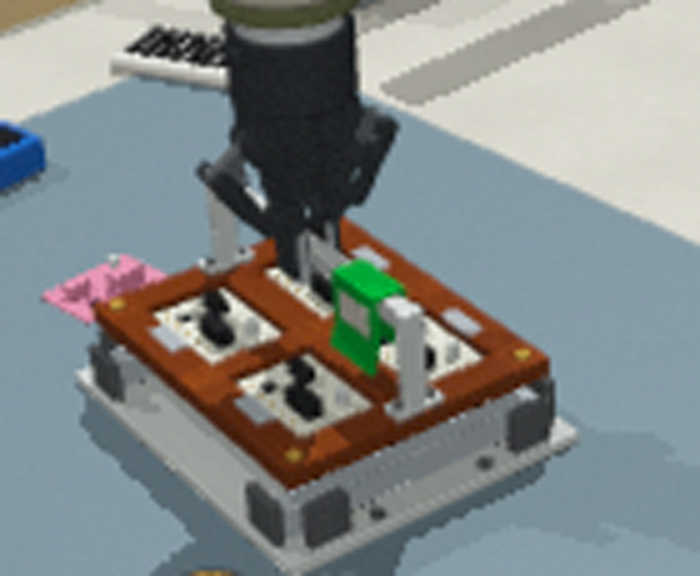

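```bash
python3 -m pendant '[[0,0,-1.2,0],[0,0,-1.6,0],[0,0,-1.6,0],[0,0,-1.2,0]]'
python3 - <<'E'
from h import *
o=ctrl.get_obs()
print(o["eef_pos"],o["finger_gap"],o["ft_force"],o["torque"],o["ee_rot"][:,0],o["ee_rot"][:,2])
E
```

```text
time_s: 15.15
eef_pos: [0.5725, -0.1593, 0.1663]
ee_rot: [[0.991, -0.135, 0.002], [-0.135, -0.991, 0.016], [-0.001, -0.016, -1.0]]
ft_force: [-0.8, -0.1, -5.8]
finger_gap: 0.123
[ 0.57252082 -0.1593244   0.16630694] 0.12345740764929411 [-0.83772311 -0.13947992 -5.82145441] [-0.09217185 -0.01165006  0.02956382] [ 9.90781139e-01 -1.35470533e-01 -6.85577786e-04] [ 0.00150425  0.01606159 -0.99986987]
```

```bash
python3 -m pendant '[[0.15,0,-1.4,0],[0.1,0,-1.4,0],[0.1,0,-1.2,0],[0,0,0,0],[0,0,0,0]]'
python3 - <<'E'
from h import *
W=ctrl.get_image("wrist");o=ctrl.get_obs();S=ctrl.get_image("scene");W=ctrl.get_image("wrist")
print(o["time_s"],o["eef_pos"],o["finger_gap"],o["ft_force"],o["torque"],o["ee_rot"][:,0],o["ee_rot"][:,2],o["qd"])
cv2.imwrite("pics/s17.png",cv2.resize(S["pixels"][70:230,150:310,::-1],None,fx=4,fy=3.6,interpolation=2));cv2.imwrite("pics/w17.png",W["pixels"][:,:,::-1])
E
```

```text
time_s: 15.65
eef_pos: [0.5769, -0.1609, 0.2119]
ee_rot: [[0.991, -0.136, 0.005], [-0.136, -0.991, 0.016], [0.002, -0.016, -1.0]]
ft_force: [-0.2, 0.8, -5.8]
finger_gap: 0.126
15.7 [ 0.57700341 -0.16091049  0.21192148] 0.12274163133834498 [-0.44778187 -0.54129661 -5.43653273] [-0.10331148 -0.01143218 -0.01281639] [ 0.99073723 -0.13576824  0.00259332] [ 0.00478789  0.0158401  -0.99986307] [-0.00608646  0.30923003 -0.14554339  0.47259812  0.43103511 -0.21993501
 -0.01230265]
```

View pics/s17.png

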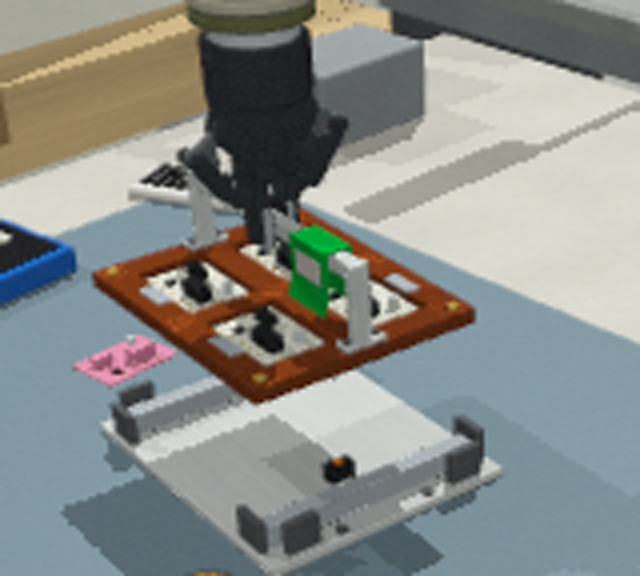

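View pics/w17.png

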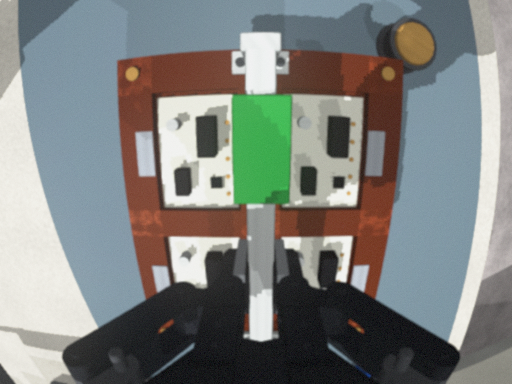

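```bash
python3 -m pendant '[[0,0,0,0],[0,0,0,0],[0,0,0,0]]'
python3 - <<'E'
from h import *
W=ctrl.get_image("wrist");o=ctrl.get_obs();S=ctrl.get_image("scene")
print(o["time_s"],o["eef_pos"],o["finger_gap"],o["ee_rot"][:,0],o["ee_rot"][:,2])
cv2.imwrite("pics/s18.png",cv2.resize(S["pixels"][170:220,200:280,::-1],None,fx=9,fy=9,interpolation=2));cv2.imwrite("pics/w18.png",W["pixels"][:,:,::-1])
R=W["pixels"].astype(int);r,g,b=R[...,0],R[...,1],R[...,2]
m=((g>110)&(g>r*1.8)&(g>b*1.5));ys,xs=np.nonzero(m);print(xs.min(),xs.max(),ys.min(),ys.max())
print(onz(S,234.5,200,.01))
T=ctrl.get_image("top");cv2.imwrite("pics/t18.png",T["pixels"][:,:,::-1])
E
```

```text
time_s: 16.1
eef_pos: [0.576, -0.1606, 0.2099]
ee_rot: [[0.991, -0.136, 0.001], [-0.136, -0.991, 0.016], [-0.001, -0.016, -1.0]]
ft_force: [-0.5, -0.1, -5.8]
finger_gap: 0.124
16.15 [ 0.57593491 -0.16062164  0.20984647] 0.12458195378765766 [ 9.90735430e-01 -1.35802642e-01 -9.74356835e-04] [ 0.00122428  0.01610548 -0.99986955]
233 290 98 206
[ 0.57545434 -0.11020335  0.01      ]
```

View pics/s18.png

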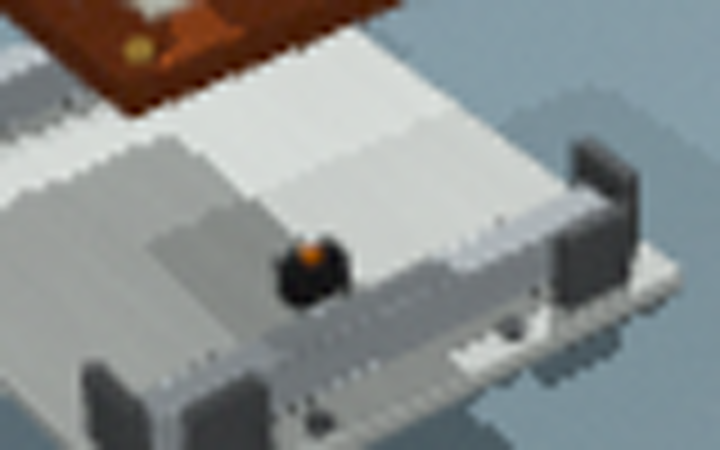

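View pics/w18.png

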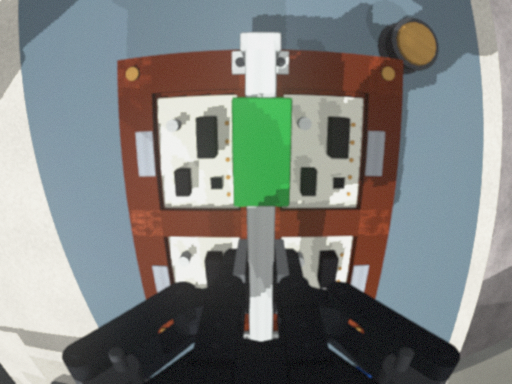

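View pics/t18.png

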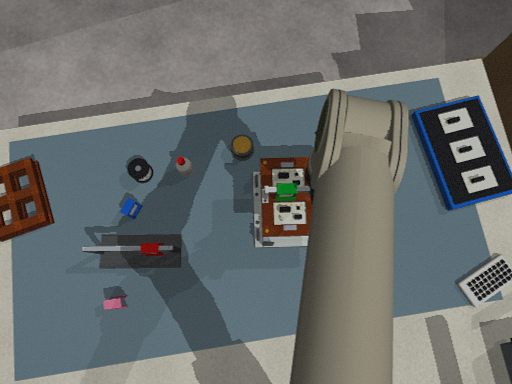

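```bash
python3 - <<'E'
from h import *
for i in range(8):
    W=ctrl.get_image("wrist")
    if i%2: continue
    o=ctrl.get_obs()
    R=W["pixels"].astype(int);r,g,b=R[...,0],R[...,1],R[...,2]
    m=((g>110)&(g>r*1.8)&(g>b*1.5));ys,xs=np.nonzero(m);print(o["time_s"],o["eef_pos"],o["ee_rot"][:,2],ys.min(),ys.max(),o["finger_gap"])
S=ctrl.get_image("scene");cv2.imwrite("pics/s19.png",cv2.resize(S["pixels"][70:230,150:310,::-1],None,fx=4,fy=3.6,interpolation=2))
E
```

```text
16.3 [ 0.57611331 -0.16067275  0.21015024] [ 0.0018156   0.01605829 -0.99986941] 99 206 0.1237728284140731
16.4 [ 0.57613467 -0.16068124  0.21023575] [ 0.00189793  0.0160388  -0.99986957] 99 207 0.12675737821005453
16.5 [ 0.57615322 -0.16068918  0.21027589] [ 0.0019903   0.01604671 -0.99986926] 100 208 0.1280560064639406
16.6 [ 0.57614275 -0.16071753  0.21026707] [ 0.00195721  0.01602563 -0.99986967] 101 209 0.1266417186082304
```

View pics/s19.png

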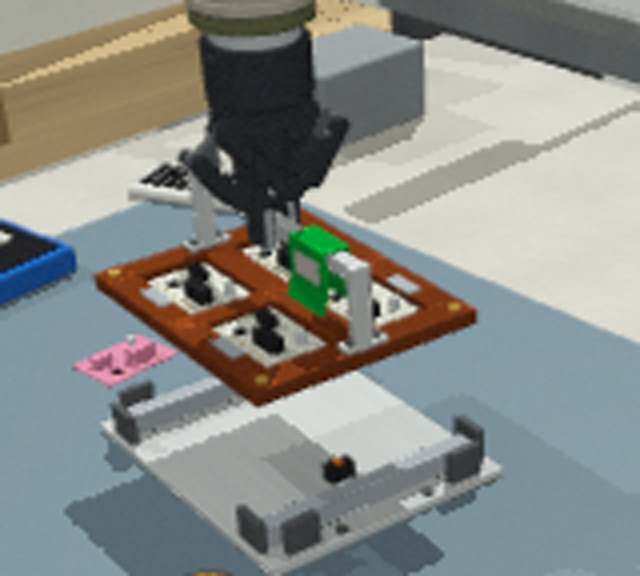

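The tag is creeping slowly along the bar, so I'm checking the pallet's level. I track pallet features between the seated, gripped picture (w15) and a new one, then fit the relative motion.

```bash
cat > lev.py <<'E'
from h import *
from scipy.optimize import least_squares
W=ctrl.get_image("wrist");o=ctrl.get_obs()
A=cv2.imread("pics/w15.png");B=W["pixels"][:,:,::-1].copy()
gA=cv2.cvtColor(A,6);gB=cv2.cvtColor(B,6)
mask=np.zeros_like(gA);mask[50:240,115:225]=255;mask[50:240,297:405]=255;mask[30:75,232:290]=255;mask[205:290,150:232]=255;mask[205:290,290:370]=255
p=cv2.goodFeaturesToTrack(gA,120,.02,5,mask=mask)
q,st,err=cv2.calcOpticalFlowPyrLK(gA,gB,p,None,winSize=(11,11),maxLevel=2)
p=p[:,0];q=q[:,0];ok=(st[:,0]==1)&(np.linalg.norm(q-p,axis=1)<8);p=p[ok];q=q[ok]
R0=np.array([[0.99079539,-.135,.0111738],[-.13506658,-.991,.01512952],[.00902906,-.0165,-.99982311]])
u,_,v=np.linalg.svd(R0);R0=u@v
o15=dict(eef_pos=np.array([.57678,-.15891,.0889]),ee_rot=R0)
X=[]
for a in p:
    z=.116 if (232<a[0]<290 and a[1]<75) else .046
    X.append(R0.T@(wz(W,o15,a[0],a[1],z)-o15["eef_pos"]))
X=np.array(X);H=W["hand_eye"];Hi=np.linalg.inv(H)
c0=np.array([0,0,-.019])
def pr(P):
    C=P@Hi[:3,:3].T+Hi[:3,3];x,y,z=C[:,0],-C[:,1],-C[:,2];r=np.hypot(x,y);t=np.arctan2(r,z)
    return np.c_[W["cx"]+W["fx"]*t*x/r,W["cy"]+W["fy"]*t*y/r]
def f(k): return ((pr((X-c0)@cv2.Rodrigues(k[:3])[0].T+c0+k[3:])-q)).ravel()
s=least_squares(f,np.zeros(6),loss="soft_l1",f_scale=.5)
print(len(p),"rot in tool deg",np.degrees(s.x[:3]),"shift mm",s.x[3:]*1e3,"rms",np.median(abs(s.fun)))
dR=cv2.Rodrigues(s.x[:3])[0]
Rp=o["ee_rot"]@dR@R0.T
print("time",o["time_s"],"pallet world tilt deg (about x,y):",np.degrees(cv2.Rodrigues(Rp)[0].ravel()), "up vec",Rp[:,2])
R=W["pixels"].astype(int);r,g,b=R[...,0],R[...,1],R[...,2]
m=((g>110)&(g>r*1.8)&(g>b*1.5));ys,xs=np.nonzero(m);print("tag rows",ys.min(),ys.max())
E
python3 lev.py
```

```text
110 rot in tool deg [-0.43552734  0.2548954   0.09959519] shift mm [0.02178813 0.25377942 0.12568139] rms 0.771850026310176
time 16.75 pallet world tilt deg (about x,y): [-0.41036486  0.33836115 -0.14641104] up vec [0.00591458 0.00715456 0.99995691]
tag rows 102 209
```

```bash
python3 - <<'E'
from h import *
o=ctrl.get_obs();print(o["time_s"],o["eef_pos"],o["finger_gap"],o["ft_force"])
print(ctrl.hand_in())
E
```

```text
16.75 [ 0.57614974 -0.16065639  0.21023117] 0.12494018469389716 [ 0.45317619 -0.61649146 -5.35224651]
the job is handed in; nothing more can be done
None
```

I handed the job in at 16.75 s. The green tag is hanging on the carry bar near its +y end, and the pallet is held by the bar's middle about 12 cm above where it sat.

- **Tag:** I took the green tag off the stand and let go of it on the bar about 67 mm from the middle, while the pallet was still in the station. The red tag and the look-alikes were not touched.
- **Lift:** I gripped the bar by its middle at 80 N and lifted the tool 121 mm.
- **Last checks:** All pallet boards in view lay in their nests. The grip was steady, the wrist carried about 5–6 N, and the tool position had settled to within a few tenths of a millimetre. Matching wrist pictures from before and after the lift put the pallet's tilt at about 0.5°, though that fit is only good to a few tenths of a degree.
- **What was off:**
  - The tag slid about 5–6 mm along the bar towards the middle during and after the lift. It was still creeping at about 2 mm/s at hand-in. Its inner edge was then about 39 mm from the bar's middle.
  - The tilt fit had the tag's end slightly low, which doesn't explain a slide towards the middle.
  - The lift was not perfectly straight: the tool strayed up to about 4 mm in x and was back within 1 mm at the end.

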